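# Set the follower of the seed-vial tray in its detent

### The job

In the tray with the glass vials, gently push the upright follower plate along its rail towards the vials until it climbs the low hump of the clip and drops into the groove behind it, then back off and leave it there. Push it with the fingertips only: do not grip or lift the plate, do not force it on over the stop, and leave the vials, the other tray's follower and everything else alone.

Things in the scene. Friction and masses are not known exactly. Their poses are not given: they have to be found in the camera images.
- vial_tray: Grey steel tray holding four glass vials, fixed to the table: 110 mm wide (its x), 320 mm long (its y); walls 4 mm thick, 35 mm high; floor 4 mm. Origin: centre of the underside. A rail 16 mm wide runs down its middle along y, rail top 16 mm above the origin. Follower towards -y, clip and vials towards +y. Swaps places with the other tray at random and is yawed up to 10 degrees.
- vial_runner (a joint): Travel of the vial tray's follower along the rail, m: 0 = plate at tray y -125 mm, growing towards tray +y, range 0 to 0.25. About 1.2 N of friction; stays where left. The follower is a saddle low on the rail (44 mm long in y, 30 mm wide; two guide posts to 45 mm above the table, 12 mm long in y) carrying an upright white plate, the part to push.
- vial_plate (a joint): Height in m by which the vial tray's follower plate has been lifted off its saddle (0 = down, range 0 to 0.03). Its weight and a spring hold it down with about 15 N. It stays at 0 throughout a proper push, over the hump too; above 4 mm it counts as lifted or forced over the stop.
- vial_latch (a joint): Height in m of the sprung latch roller under the plate above its low position: 0 on the bare rail and in the groove, 5 mm on top of the clip's hump. A spring presses it down with 4 N at 0 and 6 N at 5 mm.
- vial_plate_top (a point): Middle of the top edge of the vial tray's follower plate, 96 mm above the table. The plate is 90 mm wide (tray x), 8 mm thick (tray y) and reaches from 34 to 96 mm above the table, so its upper 60 mm stand clear of the tray's walls. Axes parallel to the tray's.
- vial_roller (a point): Centre of the latch roller (10 mm diameter, 16 mm wide) under the middle of the vial tray's follower plate, 75 mm straight below vial_plate_top when down; it rises by vial_latch on the clip.
- vial_groove (a point): Where the roller's centre sits once it has dropped into the clip's groove (about 1 mm of play either way), 21 mm above the table, at tray y 0 to +50 mm; axes parallel to the tray's. Push: 1 to 2 N on the bare rail, 4 to 6 N up the hump, then nearly nothing as the roller drops in (the plate jumps up to 10 mm ahead by itself), then from 9 N steeply up against the stop.
- vial_clip: Detent clip: bent steel strip 16 mm wide, fixed on top of the vial tray's rail at a place that varies. Origin on the rail's top, under the groove. Along its y (= tray y): ramp up at 30 degrees from -20 to -11.5 mm, hump 5 mm high, 35 degree drop from -9.5 to -2.3 mm, groove at 0, steep stop 12 mm high from 4 to 16 mm.
- box_tray: The other tray, of the same make and size with the same kind of follower and clip, fixed to the table, holding two cardboard cartons instead of vials. Not to be used.
- box_runner (a joint): Travel of the other tray's follower along its rail (same meaning as vial_runner). To be left alone.
- box_plate_top (a point): Centre of the top edge of the other tray's follower plate, same size and height as the first.
- vial0: Glass vial with a white cap, 23 mm diameter, 54 mm high, standing loose on the floor of the vial tray (4 mm above the table), 28 mm to the -x side of the rail's middle and 34 mm past the groove. Origin: centre of its underside.
- vial1: Glass vial with a white cap, 23 mm diameter, 54 mm high, standing loose on the floor of the vial tray (4 mm above the table), 28 mm to the +x side of the rail's middle and 34 mm past the groove. Origin: centre of its underside.
- vial2: Glass vial with a white cap, 23 mm diameter, 54 mm high, standing loose on the floor of the vial tray (4 mm above the table), 28 mm to the -x side of the rail's middle and 64 mm past the groove. Origin: centre of its underside.
- vial3: Glass vial with a white cap, 23 mm diameter, 54 mm high, standing loose on the floor of the vial tray (4 mm above the table), 28 mm to the +x side of the rail's middle and 64 mm past the groove. Origin: centre of its underside.
- carton0: Loose cardboard carton 34 x 40 x 50 mm standing in the other tray. Origin: centre of its underside.
- carton1: Loose cardboard carton 34 x 40 x 50 mm standing in the other tray. Origin: centre of its underside.
- jar: Closed jar, 56 mm diameter, 85 mm high, loose on the table to the left. Origin: centre of its underside.
- dish: Low white dish, 90 mm diameter, 16 mm high, loose on the table to the left. Origin: centre of its underside.
- brush: Small brush with a wooden handle, lying loose on the table to the right.
- stapler: Stapler 140 x 36 x 47 mm, loose on the table to the right. Origin: centre of its underside.
- pencil_cup: White ceramic cup, 72 mm diameter, 95 mm high (165 mm with its pencils), loose on the table at the left, near the robot. Origin: centre of its underside.

How it is judged:
At the end, for the whole second after the job is handed in: The roller of the vial tray's follower lies within 3 mm of the groove of its clip along the rail, the latch roller and the plate are down (within 1.5 mm) and the follower is at rest (y of vial_roller in the frame of vial_groove between -0.003 and 0.003 m and value of joint each of vial_latch, vial_plate below 0.0015 m and velocity of joint vial_runner between -0.003 and 0.003 m/s); the robot touches nothing.
It fails at once if the follower plate is lifted, or forced up over the stop (value of joint vial_plate above 0.004 m).
It fails at once if the follower is pinched or pushed with more than 20 N (contact force between the fingers and vial_tray above 20 N).
It fails at once if a vial is shifted by more than 5 mm, tipped or touched by the robot (distance of any of vial0, vial1, vial2, vial3 from where it was at the start of the episode above 0.005 m or angle between any of vial0, vial1, vial2, vial3's own z axis and vertical above 0.2 rad or contact force between any of the arm, the fingers and vial0 above 0.5 N or contact force between any of the arm, the fingers and vial1 above 0.5 N or contact force between any of the arm, the fingers and vial2 above 0.5 N or contact force between any of the arm, the fingers and vial3 above 0.5 N).
It fails at once if the other tray's follower is moved by more than 4 mm (distance of box_plate_top from where it was at the start of the episode above 0.004 m).
It fails at once if another thing on the table or in the other tray is moved by more than 10 mm (distance of any of carton0, carton1, jar, dish, brush, stapler, pencil_cup from where it was at the start of the episode above 0.01 m).
It also fails if it takes over 53 s, if anything falls off the work surface, if the arm or the gripper's body presses on something with over 40 N, if the wrist force passes 120 N, or if a joint passes its speed limit or range.

### The arm

A 7-joint arm with a two-finger parallel gripper is mounted at the origin on the work surface. World frame = base frame: x ahead of the robot, y to its left, z up, the work surface at z = 0. Lengths are in m, angles in rad, forces in N, time in s.
With the tool pointing down it reaches from about 0.425 to 0.975 m from the base axis. Payload 16.7 kg.
Tool frame: the origin (TCP) lies at the very end of the fingers, on their centre line; the grasp point (between the pads) lies 19 mm behind it; z points along the fingers, y is the direction in which the jaws open and shut (so a half turn about z gives the same grasp; the last joint's range is limited). The gripper opens to 85 mm and grips with 20 to 120 N. Pads are 22 mm wide; open, the fingers measure 114 mm over their backs; the gripper's body (76 mm by 85 mm) begins 54 mm behind the grasp point. The pads swing forward as they close: fully open they stand 13 mm farther back than shut.
Start: joints at [-1.339, 0.426, 0.074, 1.606, -0.034, 1.111, -0.067], TCP at [0.252, 0.626, 0.231] pointing down, gripper open.
Joint ranges: [-2.85, 2.85], [-0.5, 2.14], [-1.23, 1.37], [0.21, 2.46], [-1.02, 4.16], [0.16, 2.05], [-2.73, 2.73]. Speed limits (rad/s): [1.89, 1.89, 2.39, 2.39, 3.01, 3.01, 3.01].

### API

Orientations are given as a 3x3 rotation matrix whose columns are the frame's x, y, z axes.
In Python, from plant import bot, snapshot, job gives the robot as it stands. The module is installed in compiled form; this text tells all that it offers.
- The arm moves only by the tool drive_tool, never from a script. Its argument "moves" is a list that holds one entry, the list of rows, each a list of 6 numbers: the shift along the tool's x, y, z in cm, then the turn, a rotation vector about the tool's x, y, z in rad. In form: [[[tx, ty, tz, wx, wy, wz], ...]]. A call has 1 to 8 rows; each row is the pose to reach, as a shift and turn from the pose commanded when the call began, along the tool's axes at that moment; what a row does not reach only later rows make up. A row lasts 1/8 s, in which the tool goes at most 62.5 mm and 10.7 degrees, less where a joint would pass 70% of its speed; a pose out of reach is approached as far as the arm can. A call with a gripper value outside its range is refused whole. "jaw" is the gripper's target within -1 to 1 (fully open at 1, half-way at 0, shut at -1), set as the call begins (left out, the last holds). The fingers move at their own pace and stop on an object; "squeeze" is the grip in N (left out, the last holds). Time passes only in rows, so rows that repeat a pose let the fingers close. It gives the time, the measured TCP pose, the force and the opening at its end, in the units of the state.
- bot.get_obs(): the state, without advancing time (a new reading comes with each control period).
- snapshot(name): name is "side" or "top"; returns a dict with "image" (480x640x3 uint8, red, green, blue), "K" (3x3 intrinsics, pixels), "extrinsics" (4x4, takes a point from world to camera coordinates). Camera axes: x right, y down, z forward; pixel columns grow to the right and rows downward; lengths in m; the calibration is good to about 2 mm. A picture is of the moment at which its call begins. There is no depth.
- job.sign_off(): hands the job in, once; it reports no verdict.
The state is a dict: "time_s": time; "q": joint angles; "joint_velocities": joint speeds; "joint_efforts": joint torques, N m; "ee_pos": TCP position; "tool_rot": TCP orientation; "force": force on the tool from outside, world axes, zero at the start; "moment": the same for the moment, N m; "gripper_width": finger opening in m.
Only numpy, scipy, OpenCV 4.12 (cv2) and the standard library are available. Lean on these libraries where they do the work, as an engineer would, in place of code of your own. Each camera call takes 0.05 s, during which the arm holds its last target. There are 200 camera calls.

## Working session

There is one attempt and no reset: what is moved stays moved. The work goes in short steps, Python scripts to look and compute and a tool call to move; the robot and the scene stay as the last step left them, time stands still between calls to the robot, and variables do not carry over. Pictures are saved under pics/ and viewed, on a budget of 10 in all, crops included, one or two more only if the job needs it, and the job is handed in when it is done.

Besides the shell and the picture viewer there is one more tool, called after ">>>" by a JSON object that holds its "op" and its "data". drive_tool: Moves the arm, as the interface text tells. Its arguments: {"type":"object","properties":{"moves":{"type":"array","items":{"type":"array","items":{"type":"array","items":{"type":"number"}}}},"jaw":{"type":"number"},"squeeze":{"type":"number"}},"required":["moves"]}

```bash
mkdir -p pics
cat > h.py <<'E'
import numpy as np, cv2
from plant import bot, snapshot, job
def take(n,f):
    s=snapshot(n); cv2.imwrite('pics/'+f+'.png',s['image'][:,:,::-1]); np.savez('pics/'+f,K=s['K'],E=s['extrinsics'],im=s['image']); return s
def ray(f,uv,z):
    d=np.load('pics/'+f+'.npz');K,E=d['K'],d['E']
    R,t=E[:3,:3],E[:3,3]; c=-R.T@t; r=R.T@np.linalg.inv(K)@np.array([uv[0],uv[1],1.]); return c+r*(z-c[2])/r[2]
def proj(f,p):
    d=np.load('pics/'+f+'.npz');K,E=d['K'],d['E']; q=K@(E[:3,:3]@np.array(p)+E[:3,3]); return q[:2]/q[2]
E
python3 - <<'E'
from h import *
for n in('top','side'):
    s=take(n,n+'0');E=s['extrinsics'];print(n,-E[:3,:3].T@E[:3,3],E[:3,:3].round(2).tolist(),s['K'][0,0])
o=bot.get_obs();print(o['time_s'],o['ee_pos'],o['tool_rot'],o['force'],o['gripper_width'])
E
```

```text
top [0.33425409 0.01412483 1.22788669] [[0.02, -1.0, -0.0], [-0.99, -0.02, -0.14], [0.14, 0.0, -0.99]] 508.3254899881756
side [0.33668022 0.82085809 0.95805611] [[-0.98, -0.18, -0.0], [-0.13, 0.71, -0.69], [0.13, -0.68, -0.72]] 615.9272341619975
0.1 [0.25136556 0.62604249 0.23066904] [[-9.27981132e-01  3.72626990e-01 -3.82146490e-04]
 [ 3.72627180e-01  9.27980457e-01 -1.12096274e-03]
 [-6.30764956e-05 -1.18263044e-03 -9.99999299e-01]] [-0.04558807 -0.14759    -0.23052113] 0.0856459930591249
```

View pics/top0.png

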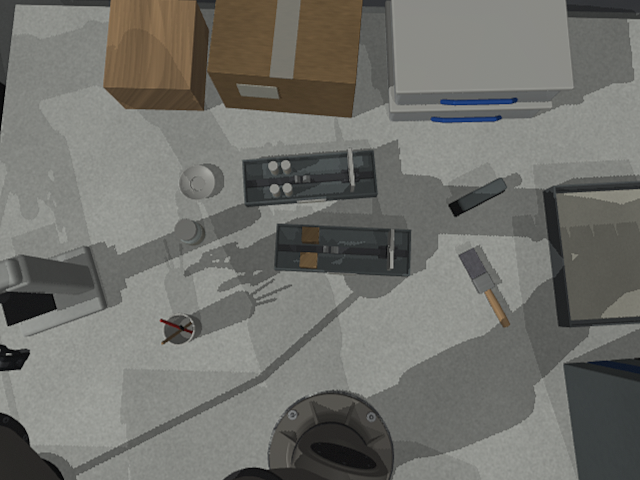

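View pics/side0.png

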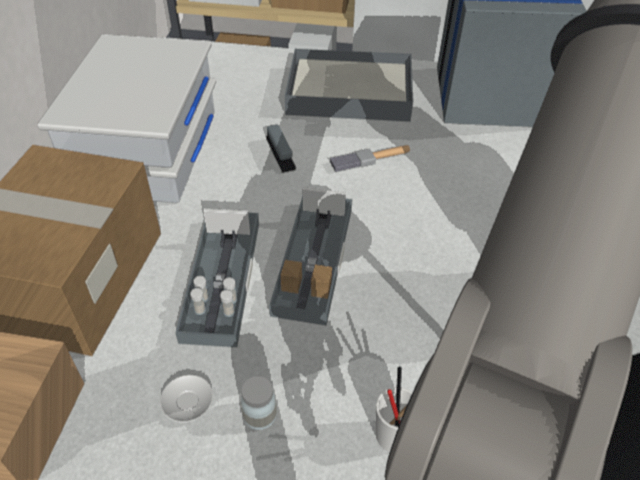

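The top view shows the vial tray at about (310,177), with its plate at (351,170) and its caps near (280,178). The plate has to be pushed towards image-left, which is world +y. I'll enlarge it.

Run:
```python
from h import *
a=np.load('pics/top0.npz')['im'][140:215,235:395]; b=np.load('pics/side0.npz')['im'][190:350,170:270]
a=cv2.resize(a,None,fx=5,fy=5,interpolation=cv2.INTER_CUBIC); cv2.imwrite('pics/topc.png',a[:,:,::-1])
b=cv2.resize(b,None,fx=3.7,fy=3.7,interpolation=cv2.INTER_CUBIC); cv2.imwrite('pics/sidec.png',b[:,:,::-1])
```

```text
(no output)
```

View pics/topc.png

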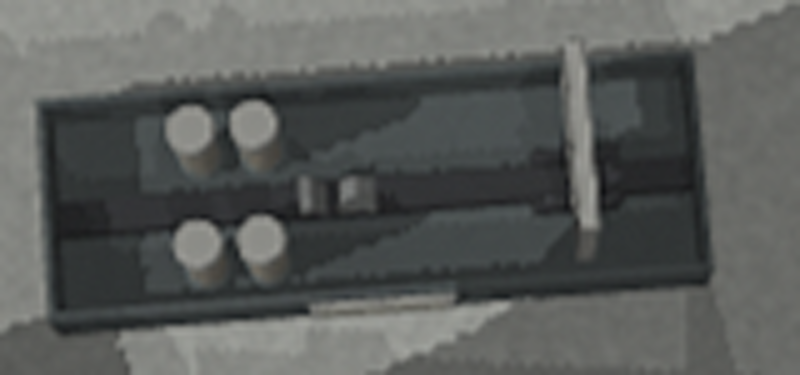

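View pics/sidec.png

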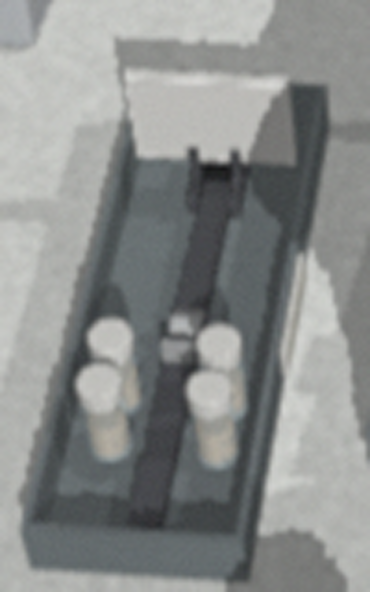

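```bash
cat > fit.py <<'E'
from h import *
from scipy.optimize import least_squares
T=lambda u,v:('top0',(235+u/5-.4,140+v/5-.4)); S=lambda u,v:('side0',(170+u/3.7-.4,190+v/3.7-.4))
W=.055;L=.16
def W2(p,q): 
    c,s=np.cos(p[2]),np.sin(p[2]); return np.array([p[0]+c*q[0]-s*q[1],p[1]+s*q[0]+c*q[1],q[2]])
# rows: obs, local fn(g)
F=[(T(40,100),lambda g:(W,L,.035)),(T(692,50),lambda g:(W,-L,.035)),(T(710,270),lambda g:(-W,-L,.035)),(T(52,318),lambda g:(-W,L,.035)),
(S(28,525),lambda g:(W,L,.035)),(S(246,532),lambda g:(-W,L,.035)),(S(326,86),lambda g:(-W,-L,.035))]
V=[((.028),.034,(254,122),(110,336)),((.028),.064,(190,128),(101,386)),((-.028),.034,(262,240),(219,343)),((-.028),.064,(198,243),(211,391))]
for x,dy,a,b in V:
    f=lambda g,x=x,dy=dy:(x,g+dy,.058); F+=[(T(*a),f),(S(*b),f)]
def res(p): return np.concatenate([proj(o[0],W2(p,f(p[3])))-np.array(o[1]) for o,f in F])
r=least_squares(res,[.65,.02,0,.02],loss='soft_l1');p=r.x
if __name__=='__main__':
    print(p.round(4),np.degrees(p[2]));print(r.fun.reshape(-1,2).round(1).tolist())
    for y in(-.125,-.120,-.110):
        for z in(.096,):
            print(y,[((proj('top0',W2(p,(x,y+d,z)))-[235,140]+.4)*5).round().tolist() for x in(.045,-.045) for d in(-.004,.004)],[((proj('side0',W2(p,(x,y+d,z)))-[170,190]+.4)*3.7).round().tolist() for x in(.045,-.045) for d in (-.004,.004)])
    for dy in(-.0115,-.0095,.004,.016):
        print(dy,((proj('top0',W2(p,(0,p[3]+dy,.021 if dy<0 else .016+(.012 if dy>.01 else 0))))-[235,140]+.4)*5).round())
E
python3 fit.py
```

```text
[0.6463 0.0653 0.108  0.0223] 6.186477221781361
[[-0.0, 0.6], [1.2, -0.1], [2.0, 0.1], [0.3, 1.5], [-2.0, 1.0], [-0.5, 2.6], [-0.1, -0.5], [-0.1, 0.9], [-0.1, 0.4], [0.1, 0.7], [-0.7, -0.6], [0.0, 0.3], [-0.2, 0.1], [0.1, 0.7], [-0.6, -0.3]]
-0.125 [[645.0, 35.0], [628.0, 36.0], [663.0, 225.0], [646.0, 226.0]] [[134.0, 35.0], [131.0, 45.0], [295.0, 43.0], [293.0, 53.0]]
-0.12 [[634.0, 36.0], [617.0, 37.0], [652.0, 226.0], [635.0, 227.0]] [[132.0, 42.0], [130.0, 51.0], [293.0, 49.0], [291.0, 59.0]]
-0.11 [[612.0, 38.0], [595.0, 39.0], [630.0, 228.0], [613.0, 229.0]] [[129.0, 54.0], [126.0, 64.0], [291.0, 62.0], [289.0, 72.0]]
-0.0115 [357. 196.]
-0.0095 [353. 196.]
0.004 [326. 201.]
0.016 [300. 197.]
```

>>> {"op": "drive_tool", "data": {"moves": [[[-4,-3.15,0,0,0,0.13],[-8,-6.3,0,0,0,0.26],[-12,-9.4,0,0,0,0.39],[-16,-12.6,0,0,0,0.52],[-20,-15.7,0,0,0,0.65],[-24,-18.9,0,0,0,0.78],[-28,-22,0,0,0,0.91],[-32,-25.1,0,0,0,1.04]]], "jaw": -1}}

```text
time_s: 1.1
ee_pos: [0.4554, 0.2726, 0.2313]
tool_rot: [[-0.144, 0.99, -0.0], [0.99, 0.144, 0.0], [0.0, -0.0, -1.0]]
force: [1.0, 0.9, -0.2]
gripper_width: -0.0002
```

>>> {"op": "drive_tool", "data": {"moves": [[[-5.5,2.2,0,0,0,0.01],[-11,4.4,0,0,0,0.02],[-16.5,6.6,0,0,0,0.03],[-22,8.8,0,0,0,0.04],[-27.5,11,0,0,0,0.04],[-33,13.2,0,0,0,0.04],[-38.4,15.3,0,0,0,0.04],[-38.4,15.3,0,0,0,0.04]]]}}

```text
time_s: 2.1
ee_pos: [0.6637, -0.0882, 0.2307]
tool_rot: [[-0.103, 0.995, -0.001], [0.995, 0.103, -0.003], [-0.003, -0.001, -1.0]]
force: [-0.3, 0.8, 0.6]
gripper_width: 0.0002
```

Run:
```python
from h import *
from fit import p,W2
o=bot.get_obs();e=o['ee_pos'];print(o['time_s'],e.round(4),o['tool_rot'].round(3).tolist(),o['force'].round(2))
c,s=np.cos(p[2]),np.sin(p[2]);print('local',np.array([[c,s],[-s,c]])@(e[:2]-p[:2]))
a=take('side','s1')['image'][150:350,150:350]
t=take('top','t1')['image'][130:250,280:440]
a=cv2.resize(a,(400,400),interpolation=cv2.INTER_CUBIC);t=cv2.resize(t,(400,300),interpolation=cv2.INTER_CUBIC)
m=np.zeros((400,800,3),np.uint8);m[:,:400]=a;m[:300,400:]=t;cv2.imwrite('pics/m1.png',m[:,:,::-1])
```

```text
2.1 [ 0.6637 -0.0882  0.2307] [[-0.103, 0.995, -0.001], [0.995, 0.103, -0.003], [-0.003, -0.001, -1.0]] [-0.29  0.8   0.62]
local [ 0.00079223 -0.15455077]
```

View pics/m1.png

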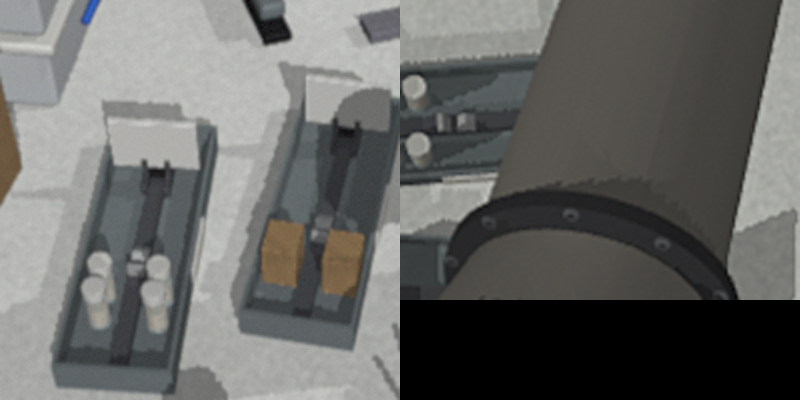

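The side crop shows the plate undisturbed at about (155,143) with its white face clear. The gripper is above the crop, and in the top view the arm hides the plate. Descending behind the plate.

>>> {"op": "drive_tool", "data": {"moves": [[[0,0,4,0,0,0],[0,0,8,0,0,0],[0,0,12,0,0,0],[0,0,15,0,0,0],[0,0,17,0,0,0],[0,0,17.5,0,0,0],[0,0,17.5,0,0,0],[0,0,17.5,0,0,0]]]}}

```text
time_s: 3.2
ee_pos: [0.6639, -0.0829, 0.0575]
tool_rot: [[-0.109, 0.994, 0.002], [0.994, 0.109, 0.0], [-0.0, 0.002, -1.0]]
force: [-0.4, -0.3, 0.4]
gripper_width: 0.0003
```

Run:
```python
from h import *
o=bot.get_obs();e=o['ee_pos'];print(o['time_s'],e.round(4),o['tool_rot'].round(3).tolist(),o['force'].round(2))
s=take('side','s2');print(proj('s2',e))
a=cv2.resize(s['image'][130:330,150:350],(600,600),interpolation=cv2.INTER_CUBIC);cv2.imwrite('pics/m2.png',a[:,:,::-1])
```

```text
3.2 [ 0.6639 -0.0829  0.0575] [[-0.109, 0.994, 0.002], [0.994, 0.109, 0.0], [-0.0, 0.002, -1.0]] [-0.41 -0.35  0.42]
[229.9406154  206.95950725]
```

View pics/m2.png

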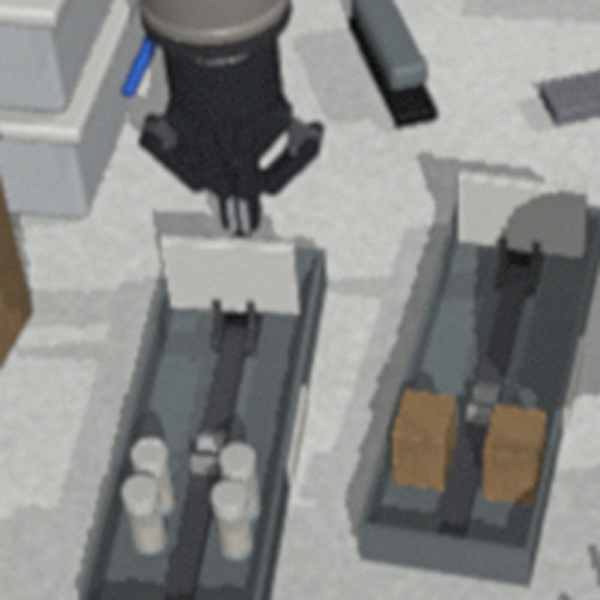

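The side view shows the fingertip at about (240,230), just behind the plate top edge (230,240), and clear of it. I'll start the slow push, with contact expected after about 35 mm.

>>> {"op": "drive_tool", "data": {"moves": [[[1.5,0,0,0,0,0],[2.5,0,0,0,0,0],[3,0,0,0,0,0],[3.5,0,0,0,0,0],[4,0,0,0,0,0],[4.5,0,0,0,0,0],[5,0,0,0,0,0],[5.5,0,0,0,0,0]]]}}

```text
time_s: 4.25
ee_pos: [0.6572, -0.0279, 0.0563]
tool_rot: [[-0.109, 0.994, 0.0], [0.994, 0.109, -0.0], [-0.0, 0.0, -1.0]]
force: [1.2, -1.2, 1.0]
gripper_width: -0.0001
```

>>> {"op": "drive_tool", "data": {"moves": [[[0.6,0,0,0,0,0],[1.2,0,0,0,0,0],[1.8,0,0,0,0,0],[2.4,0,0,0,0,0],[3,0,0,0,0,0],[3.6,0,0,0,0,0],[4.2,0,0,0,0,0],[4.8,0,0,0,0,0]]]}}

```text
time_s: 5.25
ee_pos: [0.652, 0.0199, 0.0563]
tool_rot: [[-0.109, 0.994, 0.0], [0.994, 0.109, -0.0], [-0.0, 0.0, -1.0]]
force: [0.1, -1.0, 0.3]
gripper_width: 0.0003
```

```bash
cat > look.py <<'E'
import sys
from h import *
from fit import p,W2
n=sys.argv[1]
o=bot.get_obs();e=o['ee_pos'];print(o['time_s'],e.round(4),o['force'].round(2))
c,s=np.cos(p[2]),np.sin(p[2]);print('local',(np.array([[c,s],[-s,c]])@(e[:2]-p[:2])).round(4),'groove',p[3])
s=take('side','s'+n);a=cv2.resize(s['image'][190:310,170:290],(600,600),interpolation=cv2.INTER_CUBIC);cv2.imwrite('pics/m'+n+'.png',a[:,:,::-1])
for y in(0,-.01,-.02,-.03,-.04): print('plate rel groove',y,[((proj('s'+n,W2(p,(x,p[3]+y+.004,.096)))-[170,190]+.4)*5).round().tolist() for x in(.045,-.045)])
E
python3 look.py 3
```

```text
5.25 [0.652  0.0199 0.0563] [ 0.1  -1.04  0.28]
local [ 0.0008 -0.0458] groove 0.022265572813710267
plate rel groove 0 [[106.0, 328.0], [343.0, 340.0]]
plate rel groove -0.01 [[111.0, 308.0], [347.0, 320.0]]
plate rel groove -0.02 [[116.0, 289.0], [351.0, 301.0]]
plate rel groove -0.03 [[121.0, 270.0], [354.0, 282.0]]
plate rel groove -0.04 [[127.0, 251.0], [358.0, 263.0]]
```

View pics/m3.png

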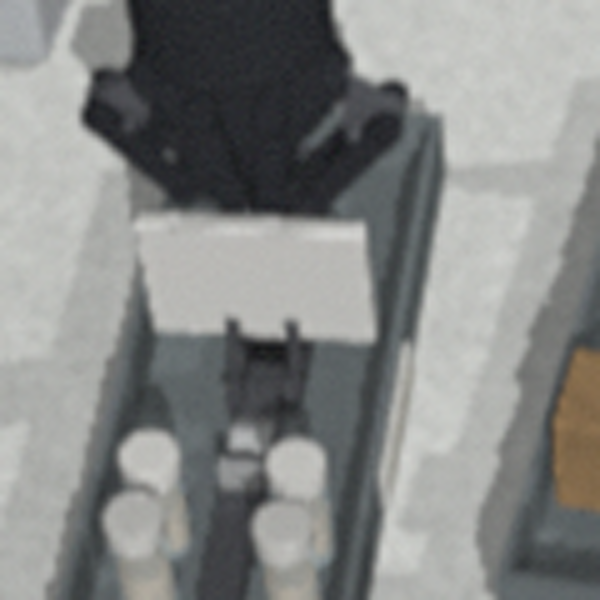

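The plate's top edge is at about (138,226)–(365,238), so it sits some 52 mm before the groove. That agrees with the finger position, which gives 53 mm.

>>> {"op": "drive_tool", "data": {"moves": [[[0.4,0,0,0,0,0],[0.9,0,0,0,0,0],[1.4,0,0,0,0,0],[1.9,0,0,0,0,0],[2.3,0,0,0,0,0],[2.6,0,0,0,0,0],[2.8,0,0,0,0,0],[3.0,0,0,0,0,0]]]}}

```text
time_s: 6.3
ee_pos: [0.6487, 0.0494, 0.0563]
tool_rot: [[-0.109, 0.994, -0.0], [0.994, 0.109, -0.0], [-0.0, -0.0, -1.0]]
force: [0.3, -0.6, -1.5]
gripper_width: 0.0002
```

>>> {"op": "drive_tool", "data": {"moves": [[[0.1,0,0,0,0,0],[0.2,0,0,0,0,0],[0.3,0,0,0,0,0],[0.4,0,0,0,0,0],[0.5,0,0,0,0,0],[0.6,0,0,0,0,0],[0.6,0,0,0,0,0]]]}}

```text
time_s: 7.18
ee_pos: [0.6482, 0.0536, 0.0564]
tool_rot: [[-0.107, 0.994, 0.0], [0.994, 0.107, -0.002], [-0.002, 0.0, -1.0]]
force: [1.3, -9.2, -0.5]
gripper_width: 0.0002
```

>>> {"op": "drive_tool", "data": {"moves": [[[0,0,0,0,0,0],[0,0,0,0,0,0]]]}}

```text
time_s: 7.42
ee_pos: [0.6482, 0.0537, 0.0564]
tool_rot: [[-0.107, 0.994, 0.0], [0.994, 0.107, -0.002], [-0.002, 0.0, -1.0]]
force: [1.6, -9.4, -0.6]
gripper_width: 0.0002
```

```bash
python3 look.py 4
```

```text
7.425 [0.6482 0.0537 0.0564] [ 1.63 -9.37 -0.61]
local [ 0.0007 -0.0118] groove 0.022265572813710267
plate rel groove 0 [[106.0, 328.0], [343.0, 340.0]]
plate rel groove -0.01 [[111.0, 308.0], [347.0, 320.0]]
plate rel groove -0.02 [[116.0, 289.0], [351.0, 301.0]]
plate rel groove -0.03 [[121.0, 270.0], [354.0, 282.0]]
plate rel groove -0.04 [[127.0, 251.0], [358.0, 263.0]]
```

View pics/m4.png

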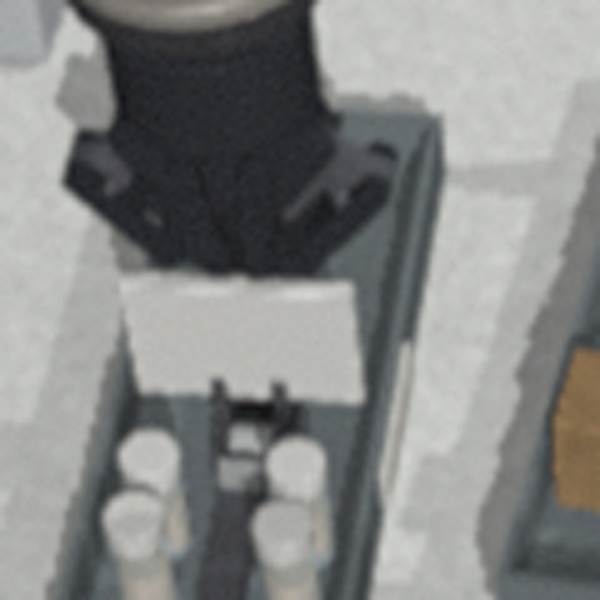

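The plate front edge at (122,288)–(354,300) puts it 20 mm before the groove, right at the ramp foot. But the 9 N reading is higher than expected, so I'll check the clip's position directly before pushing further.

Run:
```python
from h import *
from fit import p,W2
for dy,z in((-.020,.016),(-.0115,.021),(-.0095,.021),(-.0023,.0165),(.004,.016),(.01,.028),(.016,.028),(.016,.016)):
    q=W2(p,(0,p[3]+dy,z));print(dy,((proj('s4',q)-[170,190]+.4)*5).round(),((proj('top0',q)-[235,140]+.4)*5).round())
o=bot.get_obs();print(o['force'].round(2),o['moment'].round(2))
a=np.load('pics/top0.npz')['im'][165:190,285:325];cv2.imwrite('pics/clip.png',cv2.convertScaleAbs(cv2.resize(a,None,fx=16,fy=16,interpolation=cv2.INTER_CUBIC),alpha=2)[:,:,::-1])
```

```text
-0.02 [256. 423.] [375. 197.]
-0.0115 [251. 431.] [357. 196.]
-0.0095 [251. 435.] [353. 196.]
-0.0023 [249. 456.] [339. 199.]
0.004 [246. 469.] [326. 201.]
0.01 [240. 462.] [312. 195.]
0.016 [238. 474.] [300. 197.]
0.016 [241. 493.] [302. 203.]
[ 1.   -9.25 -0.02] [-1.74 -0.25 -0.03]
```

View pics/clip.png

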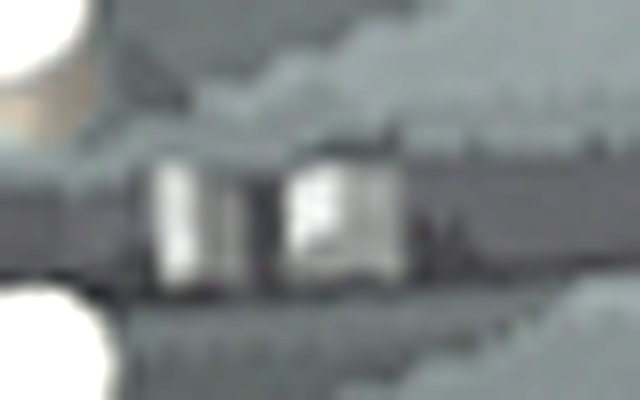

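The clip spans u≈294–310 in the raw top image, matching the model to within 1 mm. So the roller really is at the ramp foot, and I'll continue in small steps while watching the force.

>>> {"op": "drive_tool", "data": {"moves": [[[0.02,0,0,0,0,0],[0.05,0,0,0,0,0]]]}}

```text
time_s: 7.72
ee_pos: [0.6482, 0.0539, 0.0564]
tool_rot: [[-0.107, 0.994, 0.0], [0.994, 0.107, -0.002], [-0.002, 0.0, -1.0]]
force: [1.5, -10.1, -0.3]
gripper_width: 0.0005
```

>>> {"op": "drive_tool", "data": {"moves": [[[0.02,0,0,0,0,0],[0.04,0,0,0,0,0]]]}}

```text
time_s: 7.98
ee_pos: [0.6481, 0.0542, 0.0564]
tool_rot: [[-0.107, 0.994, 0.0], [0.994, 0.107, -0.002], [-0.002, 0.0, -1.0]]
force: [1.9, -10.7, -0.3]
gripper_width: 0.0001
```

>>> {"op": "drive_tool", "data": {"moves": [[[0.03,0,0,0,0,0],[0.06,0,0,0,0,0],[0.06,0,0,0,0,0]]]}}

```text
time_s: 8.35
ee_pos: [0.6481, 0.0549, 0.0564]
tool_rot: [[-0.107, 0.994, 0.0], [0.994, 0.107, -0.002], [-0.002, 0.0, -1.0]]
force: [1.9, -10.6, 0.2]
gripper_width: -0.0001
```

```bash
cat > cmp.py <<'E'
import sys
from h import *
from fit import p,W2
f=sys.argv[1]; take('side',f); o=bot.get_obs();print(o['time_s'],o['ee_pos'].round(4),o['force'].round(2),o['moment'].round(2))
g=lambda n:np.float32(cv2.cvtColor(np.load('pics/'+n+'.npz')['im'],cv2.COLOR_RGB2GRAY)[243:272,190:246])
for ref in('s4',):print('plate shift vs',ref,cv2.phaseCorrelate(g(ref),g(f),cv2.createHanningWindow((56,29),cv2.CV_32F)))
print('px per mm',(proj('s4',W2(p,(0,.003,.08)))-proj('s4',W2(p,(0,.002,.08)))))
E
python3 cmp.py s5
```

```text
8.4 [0.6481 0.0549 0.0564] [ 2.08 -9.69 -0.47] [-1.86 -0.24 -0.07]
plate shift vs s4 ((-0.11348660887586703, 0.06378243136996886), 0.9647066471311782)
px per mm [-0.08764724  0.38428695]
```

The finger advanced 0.7 mm with no rise in force, so the roller is climbing at about 10 N. I'll continue in 1 mm steps.

>>> {"op": "drive_tool", "data": {"moves": [[[0.05,0,0,0,0,0],[0.1,0,0,0,0,0],[0.1,0,0,0,0,0]]]}}

```text
time_s: 8.78
ee_pos: [0.648, 0.0558, 0.0564]
tool_rot: [[-0.107, 0.994, 0.0], [0.994, 0.107, -0.002], [-0.002, 0.0, -1.0]]
force: [1.9, -9.9, -0.5]
gripper_width: 0.0002
```

>>> {"op": "drive_tool", "data": {"moves": [[[0.05,0,0,0,0,0],[0.1,0,0,0,0,0],[0.1,0,0,0,0,0]]]}}

```text
time_s: 9.15
ee_pos: [0.6479, 0.0567, 0.0564]
tool_rot: [[-0.107, 0.994, 0.0], [0.994, 0.107, -0.002], [-0.002, 0.0, -1.0]]
force: [1.5, -11.3, 0.6]
gripper_width: -0.0003
```

```bash
python3 cmp.py s6
```

```text
9.2 [0.6479 0.0567 0.0564] [ 1.590e+00 -1.092e+01 -1.000e-02] [-1.97 -0.26 -0.  ]
plate shift vs s4 ((-0.33813577745656787, 0.8643035706133109), 0.9879183922873603)
px per mm [-0.08764724  0.38428695]
```

>>> {"op": "drive_tool", "data": {"moves": [[[0.05,0,0,0,0,0],[0.1,0,0,0,0,0],[0.15,0,0,0,0,0],[0.2,0,0,0,0,0]]]}}

```text
time_s: 9.7
ee_pos: [0.6477, 0.0584, 0.0564]
tool_rot: [[-0.107, 0.994, 0.001], [0.994, 0.107, -0.002], [-0.002, 0.0, -1.0]]
force: [2.2, -12.9, 0.4]
gripper_width: 0.0001
```

>>> {"op": "drive_tool", "data": {"moves": [[[0.05,0,0,0,0,0],[0.1,0,0,0,0,0],[0.1,0,0,0,0,0]]]}}

```text
time_s: 10.07
ee_pos: [0.6475, 0.0608, 0.0564]
tool_rot: [[-0.108, 0.994, 0.0], [0.994, 0.108, -0.001], [-0.001, 0.0, -1.0]]
force: [1.1, -4.8, -0.1]
gripper_width: 0.0001
```

```bash
python3 cmp.py s7
```

```text
10.125 [0.6475 0.0609 0.0564] [ 0.88 -5.03 -0.44] [-1.05 -0.16 -0.03]
plate shift vs s4 ((-0.6882316060863651, 2.3164704903159112), 0.6895832912127177)
px per mm [-0.08764724  0.38428695]
```

The force fell from 13 to 5 N, so the roller is on the crest. I'll go on in small steps until the force vanishes.

>>> {"op": "drive_tool", "data": {"moves": [[[0.05,0,0,0,0,0],[0.1,0,0,0,0,0],[0.1,0,0,0,0,0]]]}}

```text
time_s: 10.5
ee_pos: [0.6473, 0.0626, 0.0563]
tool_rot: [[-0.109, 0.994, 0.0], [0.994, 0.109, -0.0], [-0.0, 0.0, -1.0]]
force: [0.4, -2.8, -0.6]
gripper_width: 0.0002
```

>>> {"op": "drive_tool", "data": {"moves": [[[0.05,0,0,0,0,0],[0.1,0,0,0,0,0],[0.1,0,0,0,0,0]]]}}

```text
time_s: 10.88
ee_pos: [0.6471, 0.0642, 0.0563]
tool_rot: [[-0.109, 0.994, -0.0], [0.994, 0.109, 0.0], [0.0, -0.0, -1.0]]
force: [0.4, -1.2, 0.4]
gripper_width: -0.0001
```

```bash
python3 cmp.py s8
```

```text
10.925 [0.6471 0.0642 0.0563] [ 1.09 -1.74 -0.16] [-0.2  -0.12  0.  ]
plate shift vs s4 ((-0.7693693919032469, 3.718915540291123), 0.4373252979914347)
px per mm [-0.08764724  0.38428695]
```

>>> {"op": "drive_tool", "data": {"moves": [[[0.05,0,0,0,0,0],[0.1,0,0,0,0,0],[0.1,0,0,0,0,0]]]}}

```text
time_s: 11.3
ee_pos: [0.647, 0.065, 0.0563]
tool_rot: [[-0.109, 0.994, -0.0], [0.994, 0.109, 0.0], [0.0, -0.0, -1.0]]
force: [-0.1, -1.3, 1.1]
gripper_width: 0.0002
```

```bash
python3 cmp.py s9; python3 look.py 9b
```

```text
11.35 [0.647  0.065  0.0563] [-0.52 -1.72  0.76] [-0.15 -0.07 -0.07]
plate shift vs s4 ((-0.6192442643146912, 4.407134128260326), 0.40964089340633814)
px per mm [-0.08764724  0.38428695]
11.35 [0.647  0.065  0.0563] [-0.52 -1.72  0.76]
local [ 0.0007 -0.0004] groove 0.022265572813710267
plate rel groove 0 [[106.0, 328.0], [343.0, 340.0]]
plate rel groove -0.01 [[111.0, 308.0], [347.0, 320.0]]
plate rel groove -0.02 [[116.0, 289.0], [351.0, 301.0]]
plate rel groove -0.03 [[121.0, 270.0], [354.0, 282.0]]
plate rel groove -0.04 [[127.0, 251.0], [358.0, 263.0]]
```

View pics/m9b.png

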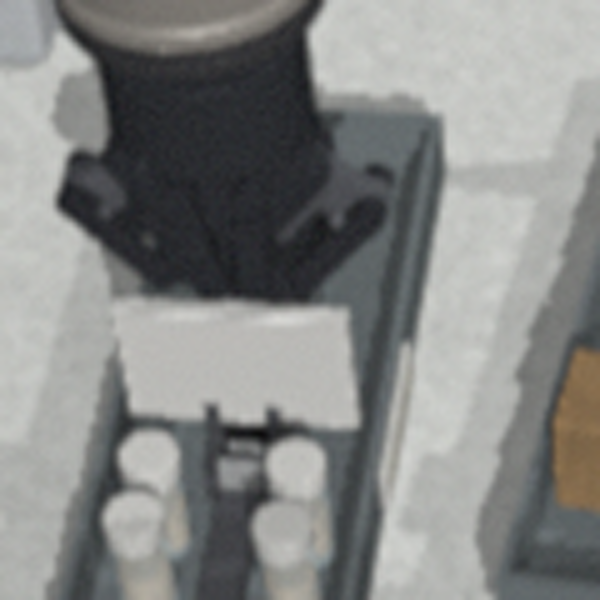

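The plate top edge is at about (115,310)–(349,320), so it's roughly 9 mm short and still on the crest. It needs a little more.

>>> {"op": "drive_tool", "data": {"moves": [[[0.05,0,0,0,0,0],[0.1,0,0,0,0,0],[0.1,0,0,0,0,0]]]}}

```text
time_s: 11.78
ee_pos: [0.6469, 0.0658, 0.0563]
tool_rot: [[-0.109, 0.994, -0.0], [0.994, 0.109, 0.0], [0.0, -0.0, -1.0]]
force: [-0.2, -1.1, 0.1]
gripper_width: -0.0002
```

>>> {"op": "drive_tool", "data": {"moves": [[[0.05,0,0,0,0,0],[0.1,0,0,0,0,0],[0.1,0,0,0,0,0]]]}}

```text
time_s: 12.15
ee_pos: [0.6468, 0.0669, 0.0563]
tool_rot: [[-0.109, 0.994, -0.0], [0.994, 0.109, -0.0], [0.0, -0.0, -1.0]]
force: [0.4, 0.2, -0.3]
gripper_width: 0.0001
```

```bash
python3 cmp.py s10
```

```text
12.2 [0.6468 0.0668 0.0563] [ 0.37 -0.11  0.44] [-0.17 -0.07 -0.02]
plate shift vs s4 ((-0.3188629335621407, 5.007202097931414), 0.3362351806958516)
px per mm [-0.08764724  0.38428695]
```

```bash
cat > tm.py <<'E'
import sys
from h import *
up=lambda n:cv2.resize(cv2.cvtColor(np.load('pics/'+n+'.npz')['im'],cv2.COLOR_RGB2GRAY),None,fx=8,fy=8,interpolation=cv2.INTER_CUBIC)
a=up('s4')[265*8:274*8,196*8:209*8]; # lower-left plate edge piece
b=up('s4')[242*8:256*8,196*8:238*8]
for f in sys.argv[1:]:
    r=[]
    for t,(y,x) in((a,(265,196)),(b,(242,196))):
        w=up(f)[(y-3)*8:(y+25)*8,(x-5)*8:(x+48)*8]; m=cv2.minMaxLoc(cv2.matchTemplate(w,t,cv2.TM_CCOEFF_NORMED)); r.append((m[3][1]/8-3,m[3][0]/8-5,round(m[1],2)))
    print(f,[(x,'mm %.1f'%(x[0]/.384)) for x in r])
E
python3 tm.py s4 s6 s7 s8 s9 s10
```

```text
s4 [((0.0, 0.0, 1.0), 'mm 0.0'), ((0.0, 0.0, 1.0), 'mm 0.0')]
s6 [((1.0, -0.375, 1.0), 'mm 2.6'), ((1.0, -0.25, 1.0), 'mm 2.6')]
s7 [((2.5, -1.0, 0.94), 'mm 6.5'), ((2.875, -0.875, 1.0), 'mm 7.5')]
s8 [((4.625, 28.125, 0.87), 'mm 12.0'), ((4.625, -0.875, 0.99), 'mm 12.0')]
s9 [((5.5, 15.375, 0.84), 'mm 14.3'), ((4.875, -1.5, 0.99), 'mm 12.7')]
s10 [((6.5, 15.25, 0.88), 'mm 16.9'), ((5.75, -1.0, 0.99), 'mm 15.0')]
```

>>> {"op": "drive_tool", "data": {"moves": [[[0.05,0,0,0,0,0],[0.1,0,0,0,0,0],[0.1,0,0,0,0,0]]]}}

```text
time_s: 12.58
ee_pos: [0.6467, 0.0678, 0.0563]
tool_rot: [[-0.109, 0.994, -0.0], [0.994, 0.109, 0.0], [0.0, -0.0, -1.0]]
force: [0.3, -0.2, -0.7]
gripper_width: 0.0004
```

```bash
python3 cmp.py s11; python3 tm.py s11
```

```text
12.625 [0.6467 0.0678 0.0563] [-0.28 -0.12 -0.04] [-0.11  0.01 -0.02]
plate shift vs s4 ((-1.3299114477390894, 5.686822675658421), 0.4041375186708238)
px per mm [-0.08764724  0.38428695]
s11 [((6.75, 15.25, 0.86), 'mm 17.6'), ((6.0, -1.875, 0.99), 'mm 15.6')]
```

>>> {"op": "drive_tool", "data": {"moves": [[[0.05,0,0,0,0,0],[0.1,0,0,0,0,0],[0.1,0,0,0,0,0]]]}}

```text
time_s: 13.0
ee_pos: [0.6466, 0.0688, 0.0563]
tool_rot: [[-0.109, 0.994, -0.0], [0.994, 0.109, -0.0], [-0.0, -0.0, -1.0]]
force: [0.1, -1.0, -0.2]
gripper_width: -0.0001
```

```bash
python3 cmp.py s12; python3 tm.py s12
```

```text
13.05 [0.6466 0.0688 0.0563] [-0.06 -1.48  0.27] [-0.09 -0.01 -0.06]
plate shift vs s4 ((-1.5393648355508596, -1.4517436351667747), 0.3736808141072591)
px per mm [-0.08764724  0.38428695]
s12 [((7.125, 15.125, 0.86), 'mm 18.6'), ((6.5, -1.125, 0.99), 'mm 16.9')]
```

>>> {"op": "drive_tool", "data": {"moves": [[[0.05,0,0,0,0,0],[0.1,0,0,0,0,0],[0.1,0,0,0,0,0]]]}}

```text
time_s: 13.42
ee_pos: [0.6465, 0.0699, 0.0563]
tool_rot: [[-0.109, 0.994, -0.0], [0.994, 0.109, 0.0], [0.0, -0.0, -1.0]]
force: [0.1, -1.6, 0.0]
gripper_width: -0.0004
```

>>> {"op": "drive_tool", "data": {"moves": [[[0.05,0,0,0,0,0],[0.1,0,0,0,0,0],[0.1,0,0,0,0,0]]]}}

```text
time_s: 13.8
ee_pos: [0.6464, 0.0708, 0.0563]
tool_rot: [[-0.109, 0.994, -0.0], [0.994, 0.109, -0.0], [-0.0, -0.0, -1.0]]
force: [0.3, -0.6, -1.0]
gripper_width: -0.0
```

```bash
python3 cmp.py s13; python3 tm.py s13;python3 look.py 13b
```

```text
13.85 [0.6464 0.0707 0.0563] [-0.   -1.21 -0.33] [-0.14 -0.02  0.02]
plate shift vs s4 ((-3.5098559802634597, -3.5952516393936556), 0.31340850750605265)
px per mm [-0.08764724  0.38428695]
s13 [((7.75, 14.875, 0.84), 'mm 20.2'), ((7.125, -2.0, 0.99), 'mm 18.6')]
13.85 [0.6464 0.0707 0.0563] [-0.   -1.21 -0.33]
local [0.0007 0.0054] groove 0.022265572813710267
plate rel groove 0 [[106.0, 328.0], [343.0, 340.0]]
plate rel groove -0.01 [[111.0, 308.0], [347.0, 320.0]]
plate rel groove -0.02 [[116.0, 289.0], [351.0, 301.0]]
plate rel groove -0.03 [[121.0, 270.0], [354.0, 282.0]]
plate rel groove -0.04 [[127.0, 251.0], [358.0, 263.0]]
```

View pics/m13b.png

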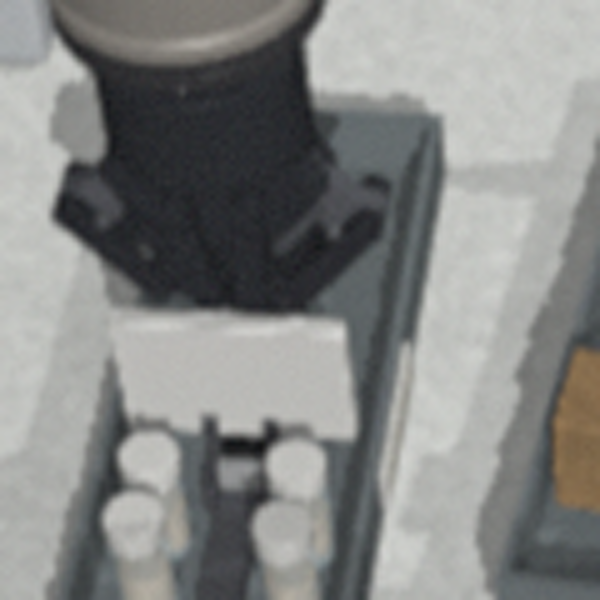

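The plate edge is at about (110,325)–(345,336), roughly 2 mm short. I'll advance until I feel the first light resistance.

>>> {"op": "drive_tool", "data": {"moves": [[[0.05,0,0,0,0,0],[0.1,0,0,0,0,0],[0.1,0,0,0,0,0]]]}}

```text
time_s: 14.28
ee_pos: [0.6463, 0.0718, 0.0563]
tool_rot: [[-0.109, 0.994, -0.0], [0.994, 0.109, -0.0], [-0.0, -0.0, -1.0]]
force: [1.0, -0.6, -1.3]
gripper_width: 0.0004
```

>>> {"op": "drive_tool", "data": {"moves": [[[0.05,0,0,0,0,0],[0.05,0,0,0,0,0]]]}}

```text
time_s: 14.52
ee_pos: [0.6462, 0.0723, 0.0563]
tool_rot: [[-0.109, 0.994, -0.0], [0.994, 0.109, -0.0], [-0.0, -0.0, -1.0]]
force: [-0.4, -1.2, -0.1]
gripper_width: -0.0003
```

>>> {"op": "drive_tool", "data": {"moves": [[[0.05,0,0,0,0,0],[0.05,0,0,0,0,0]]]}}

```text
time_s: 14.78
ee_pos: [0.6462, 0.0726, 0.0563]
tool_rot: [[-0.109, 0.994, -0.0], [0.994, 0.109, -0.0], [-0.0, -0.0, -1.0]]
force: [0.7, -2.3, -0.4]
gripper_width: 0.0
```

>>> {"op": "drive_tool", "data": {"moves": [[[0.05,0,0,0,0,0],[0.05,0,0,0,0,0]]]}}

```text
time_s: 15.02
ee_pos: [0.6461, 0.073, 0.0563]
tool_rot: [[-0.109, 0.994, 0.0], [0.994, 0.109, -0.0], [-0.0, -0.0, -1.0]]
force: [0.9, -3.0, 0.2]
gripper_width: 0.0004
```

```bash
python3 cmp.py s14; python3 tm.py s14
```

```text
15.075 [0.6461 0.073  0.0563] [ 0.62 -3.12 -0.47] [-0.62 -0.08 -0.03]
plate shift vs s4 ((-1.4481444414838442, 7.073405694753154), 0.38161502414279513)
px per mm [-0.08764724  0.38428695]
s14 [((8.25, 14.75, 0.82), 'mm 21.5'), ((7.875, -2.0, 1.0), 'mm 20.5')]
```

>>> {"op": "drive_tool", "data": {"moves": [[[0.05,0,0,0,0,0],[0.05,0,0,0,0,0]]]}}

```text
time_s: 15.32
ee_pos: [0.6461, 0.0734, 0.0563]
tool_rot: [[-0.108, 0.994, 0.0], [0.994, 0.108, -0.0], [-0.0, 0.0, -1.0]]
force: [1.1, -4.7, -1.3]
gripper_width: 0.0003
```

The force is rising steadily (1 → 2.3 → 3 → 4.7 N) within 1.5 mm at the predicted groove position, so the roller is seated. Backing off, then lifting clear.

>>> {"op": "drive_tool", "data": {"moves": [[[-0.3,0,0,0,0,0],[-1,0,0,0,0,0],[-2,0,0,0,0,0],[-3,0,0,0,0,0],[-4,0,0,0,0,0],[-5,0,0,0,0,0],[-5,0,-2,0,0,0],[-5,0,-5,0,0,0]]]}}

```text
time_s: 16.32
ee_pos: [0.6513, 0.0241, 0.1074]
tool_rot: [[-0.109, 0.994, -0.001], [0.994, 0.109, -0.0], [-0.0, -0.001, -1.0]]
force: [0.3, -0.3, -0.5]
gripper_width: -0.0
```

>>> {"op": "drive_tool", "data": {"moves": [[[0,0,-4,0,0,0],[0,0,-8,0,0,0],[0,0,-10,0,0,0],[0,0,-10,0,0,0],[0,0,-10,0,0,0]]]}}

```text
time_s: 16.95
ee_pos: [0.651, 0.0243, 0.2055]
tool_rot: [[-0.109, 0.994, -0.001], [0.994, 0.109, -0.0], [0.0, -0.001, -1.0]]
force: [0.0, 0.2, -0.2]
gripper_width: -0.0001
```

```bash
python3 cmp.py s15; python3 tm.py s15;python3 look.py 15b
```

```text
17.0 [0.6509 0.0242 0.2052] [ 1.1   0.15 -0.86] [ 0.    0.   -0.03]
plate shift vs s4 ((-1.2624421428237511, 7.557957415275064), 0.43185377412372167)
px per mm [-0.08764724  0.38428695]
s15 [((8.25, 14.75, 0.82), 'mm 21.5'), ((7.875, -1.75, 0.98), 'mm 20.5')]
17.0 [0.6509 0.0242 0.2052] [ 1.1   0.15 -0.86]
local [ 0.0002 -0.0414] groove 0.022265572813710267
plate rel groove 0 [[106.0, 328.0], [343.0, 340.0]]
plate rel groove -0.01 [[111.0, 308.0], [347.0, 320.0]]
plate rel groove -0.02 [[116.0, 289.0], [351.0, 301.0]]
plate rel groove -0.03 [[121.0, 270.0], [354.0, 282.0]]
plate rel groove -0.04 [[127.0, 251.0], [358.0, 263.0]]
```

View pics/m15b.png

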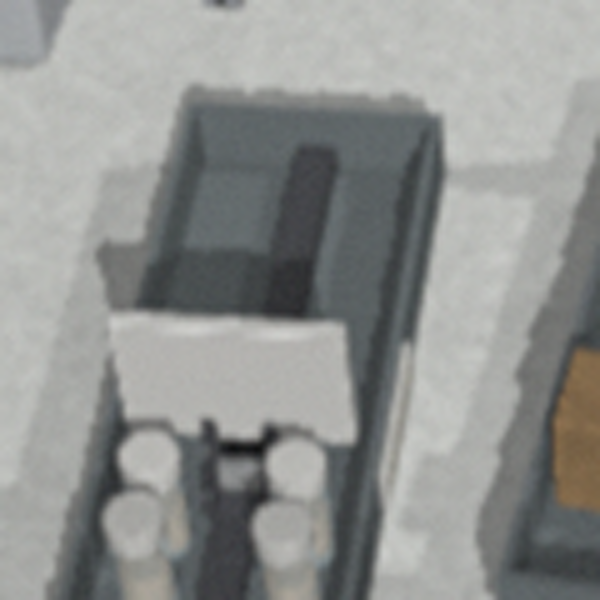

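The plate front edge is at about (108,326)–(345,338), within a millimetre or so of the groove prediction. The vials are in place and the gripper is clear.

```bash
python3 -c "
from plant import job; job.sign_off()"
```

```text
the job is handed in; nothing more can be done
```

I pushed the vial tray's follower plate over the hump and into the groove with the shut fingertips. I then backed off 5 cm, raised the gripper clear and handed the job in after 17 s of robot time. The sign-off gives no verdict.

**Final position:** the last picture shows the plate within about 1 mm of the predicted groove position, and it did not move when I backed off. The vials look undisturbed, and the force reading is back to about zero. I could not measure the latch height directly. That it is down is inferred from the position and from the light, steadily rising force at the stop, which I ended at about 5 N.

**What disagreed with the description:**
- **Climb force:** going up the ramp took about 9–11 N, with a highest reading of 13 N, against the 4–6 N expected. It stayed below the 20 N limit.
- **No clear jump:** the plate followed the finger down into the groove with almost no force, instead of jumping ahead by itself.
- **Plate tracking:** my picture-based tracking of the plate was only good to 1–2 mm, and one of the two tracking methods gave unreliable values.

I viewed 12 pictures, two over the budget.

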